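Lock the forming stake with the T-key

TASK

Lock the mushroom stake in its holder before it is hammered on: take the T-key out of the wooden block, lower it down the holder's deep round well until you feel its socket drop right down over the square stem at the bottom, and turn it clockwise until the clamp is firmly tight, without ever forcing the key. Then draw the key out and stand it back in its hole in the block; leave the stake seated as it is and everything else on the bench undisturbed.

Things in the scene. Friction and masses are not known exactly. Their poses are not given: they have to be found in the camera images.
- key_bar (a point): centre of the T-key's cross-bar, where it is grasped. The key is a plain steel forging, 0.2 to 0.45 kg, standing upright. The bar, 92 mm long, 13 x 13 mm in section, is level and lies along this point's x axis; z points up along the key's shaft (12 mm round).
- key_foot (a point): centre of the lower face of the T-key, 180 mm straight below key_bar. The lowest 30 mm of the key is an eight-sided socket, 31 mm across at its widest, open below, with a square hole 17.4 mm wide and 29 mm deep whose flats lie along this point's x and y axes.
- well_mouth (a point): centre of the well's mouth, on top of the stake holder's round column, 130 mm above the bench. A funnel 46 mm wide narrows within 12 mm of depth to a vertical round bore 32 mm wide.
- well_floor (a point): the point on the well's axis, 102 mm below well_mouth and 28 mm above the bench, where the key's foot rests once its socket is right down over the stem. Pressing the key into the well with more than 40 N is forcing it.
- back_pad: steel pad, 4 x 20 x 26 mm, behind the foot of the tang (origin at its centre). The stem carries an eccentric that turns clockwise seen from above with some 0.12 N m; after 0.4 to 1.7 rad it pushes the tang onto this pad and the torque climbs steeply. Firmly tight is 0.5 to 0.7 N m; it then holds by itself. Over 1 N m is forcing it.
- stake: steel mushroom stake, 0.4 kg: a polished dome 38 mm wide and 45 mm high above its shoulder, on an 18 mm square tang 90 mm long that hangs in the holder's square socket, about 1 mm loose until clamped. Origin at the shoulder, which rests on the holder's lower, square column, 105 mm above the bench; z up.
- block_hole (a point): centre of the mouth of the T-key's hole in the wooden tool block (74 x 112 x 62 mm, fixed), 62 mm above the bench. The hole is round, 36 mm wide, 50 mm deep: the key's foot stands 12 mm above the bench. Three steel punches, up to 104 mm high, stand in the block 40 mm and more from the hole, on its -y side.
- film_can: bystander: a small black can with a grey lid, 33 mm wide, 54 mm high; origin under its centre
- cork: bystander: a cork bung 41 mm wide, 26 mm high; origin under its centre
- spool: bystander: a white spool 42 mm wide, 22 mm high; origin under its centre
- jar: bystander: small jar with a dark green screw cap, 45 mm wide, 46 mm high; origin under its centre
- tweezers: bystander: steel tweezers, 9 x 130 x 14 mm; origin under their centre
- stem_tip (a point): the stem's tip, on the well's axis 26 mm above well_floor. The stem is 16 mm square, flat on its end, with edges just broken. Which way its flats face varies and is not reported (this point does not turn with it). A key more than some 6 degrees out of line with it lands on its end, 26 mm above well_floor.
- stake_holder: the dark iron stake holder, bolted down: foot 134 x 96 mm, a round column (the well) and, on its +x side, a lower square one in which the stake's tang hangs, its axis 46 mm from the well's. Origin on the bench between them, 24 mm from the well's axis; z up.
Things that resemble listed ones, but are neither listed nor needed, are in the scene too. What is shaped like the stake but turquoise or yellow is not meant.

How it is judged:
On the way, in this order (a step that is already met when the one before it is completed fails the run):
1. the key's socket is right down over the square stem (z of key_foot in the frame of well_floor below 0.006 m and horizontal distance between key_foot and well_floor below 0.005 m), for 0.2 s.
2. the clamp is tight on the tang, the key still on the stem (contact force between back_pad and stake above 10 N and z of key_foot in the frame of well_floor below 0.015 m), for 0.2 s.
At the end, for the whole second after the job is handed in: The clamp presses the stake's tang on the pad with more than 10 N, the stake stands within 6 mm of where it was and within 0.06 rad of upright, and the T-key stands in its hole in the block: foot within 6 mm of the hole's floor and 9 mm of its axis, tilted less than 0.15 rad (contact force between back_pad and stake above 10 N and horizontal distance between key_foot and block_hole below 0.009 m and height (world z) of key_foot below 0.018 m and angle between key_foot's own z axis and vertical below 0.15 rad and distance of stake from where it was at the start of the episode below 0.006 m and angle between stake's own z axis and vertical below 0.06 rad); the robot touches nothing.
It fails at once if the key is forced down: pressed on the stem's end or the well's floor with more than 40 N (contact force between t_key and clamp_stem_c1 above 40 N or contact force between t_key and clamp_stem_c0 above 40 N).
It fails at once if the clamp is forced: more than 80 N on the tang (contact force between back_pad and stake above 80 N).
It fails at once if the stake is knocked or lifted by more than 10 mm (distance of stake from where it was at the start of the episode above 0.01 m).
It fails at once if a bystander is shifted by more than 15 mm (distance of any of film_can, cork, spool, jar, tweezers from where it was at the start of the episode above 0.015 m).
It also fails if it takes over 64 s, if anything falls off the work surface, if the arm or the gripper's body presses on something with over 40 N, if the wrist force passes 120 N, or if a joint passes its speed limit or range.

ROBOT

A 6-joint arm with a two-finger parallel gripper is mounted at the origin on a cart in front of the work surface, level with it; the furniture and walls round the work are solid. World frame = base frame: x ahead of the robot, y to its left, z up, the work surface at z = 0. Lengths are in m, angles in rad, forces in N, time in s.
With the tool pointing down it reaches from about 0.4 to 0.925 m from the base axis. Payload 3.4 kg.
Tool frame: the origin (TCP) lies between the finger pads; the fingertips stand 25 mm ahead of it and the grasp point (between the pads) lies 6 mm ahead of it; y points along the fingers, x is the direction in which the jaws open and shut, and the axes are right-handed (so a half turn about y gives the same grasp; the last joint's range is limited). The gripper opens to 85 mm and grips with 20 to 120 N. Pads are 22 mm wide; open, the fingers measure 114 mm over their backs; the gripper's body (76 mm by 85 mm) begins 54 mm behind the grasp point. The pads swing forward as they close: fully open they stand 13 mm farther back than shut.
Start: joints at [1.179, 0.307, 1.506, -0, 1.328, -0.073], TCP at [0.18, 0.546, 0.256] pointing down, gripper open.
Joint ranges: [-3.12, 3.12], [-1.05, 2.28], [0.14, 2.33], [-1.42, 4.57], [0.1, 2.73], [-2.68, 2.68]. Speed limits (rad/s): [2.57, 2.57, 3.14, 3.14, 3.14, 3.14].

INTERFACE

Orientations are given as a unit quaternion [w, x, y, z].
In Python, from cell import state, read_camera, ctrl gives the robot as it stands.
- The arm moves only by the shell command python3 -m jog 'ROWS' [FORCE]. ROWS is text: rows parted by semicolons, each of 7 numbers parted by spaces: the finger opening in mm, from 0 to 85.4, then the shift along the tool's x, y, z scaled (see below), then the turn, a rotation vector about the tool's x, y, z scaled (see below). A call has 1 to 12 rows; each row shifts and turns the commanded pose from where the row before left it, along the tool's axes as they then stand; what a row does not reach is not made up. The controller multiplies each number of a shift by 0.1 m and each number of a turn by pi rad. A row lasts 1/12 s, in which the tool goes at most 41.7 mm and 7.16 degrees, less where a joint would pass 70% of its speed; a pose out of reach is approached as far as the arm can. A call with a number of a shift or a turn outside -1 to 1 is refused whole. A call with a gripper value outside its range is refused whole. The fingers move at their own pace and stop on an object; FORCE is the grip in N (left out, the last holds). Time passes only in rows, so rows that do not move let the fingers close. It gives the time, the measured TCP pose, the force and the opening at its end, in the units of the state.
- state(): the state, without advancing time (a new reading comes with each control period).
- read_camera(name): name is "scene" or "side" or "wrist"; returns a dict with "image" (480x640x3 uint8, red, green, blue), "fx", "fy", "cx", "cy" (pixels), "position" and "orientation" of the camera in the world; the wrist camera has in their place "T_tool_cam" (4x4, takes a point from camera to tool coordinates, whose origin is the TCP and whose axes are the tool frame's). Camera axes: x right, y down, z forward; pixel columns grow to the right and rows downward; lengths in m; the calibration is good to about 2 mm. The wrist camera is an equidistant fisheye: a pixel r from the principal point sees the ray r / f radians off the axis. A picture is of the moment at which its call begins: read the wrist's pose just before it. There is no depth.
- ctrl.finish_job(): hands the job in, once; it reports no verdict.
The state is a dict: "t": time; "q": joint angles; "qvel": joint speeds; "joint_torque": joint torques, N m; "position": TCP position; "tool_rot": TCP orientation; "force": force on the tool from outside, world axes, zero at the start; "moment": the same for the moment, N m; "grip_width": finger opening in m.
Only numpy, scipy, OpenCV 4.12 (cv2) and the standard library are available. Lean on these libraries where they do the work, as an engineer would, in place of code of your own. Each camera call takes 0.05 s, during which the arm holds its last target. There are 200 camera calls.

## Working session

There is one attempt and no reset: what is moved stays moved. The work goes in short steps, Python scripts to look and compute and a shell command to move; the robot and the scene stay as the last step left them, time stands still between calls to the robot, and variables do not carry over. Pictures are saved under pics/ and viewed, about 8 in all and at most 12, crops included, and the job is handed in when it is done.

```bash
ls; mkdir -p pics
python3 - <<'E'
from cell import state, read_camera
import cv2
print(state())
for n in ("scene","side","wrist"):
    r=read_camera(n); cv2.imwrite(f"pics/{n}0.png",r["image"][:,:,::-1])
    print(n,{k:(v.tolist() if hasattr(v,'tolist') else v) for k,v in r.items() if k!="image"})
E
```

```text
pics
{'t': 0.0, 'q': array([ 1.17946238e+00,  3.07581464e-01,  1.50767878e+00,  1.38191471e-05,
        1.32839482e+00, -7.34816635e-02]), 'qvel': array([ 1.79185205e-03,  1.22077622e-03, -8.14112257e-05,  2.71828341e-04,
       -2.61538651e-04,  3.79239032e-03]), 'joint_torque': array([-1.39144493e-03, -4.57548988e+01, -2.51907456e+01, -1.56401579e-04,
        1.35249551e-02, -2.57920256e-06]), 'position': array([0.17946432, 0.54559448, 0.25537411]), 'tool_rot': array([-0.57244932,  0.57320722,  0.41394576, -0.41519172]), 'force': array([ 0.82231904,  0.00872553, -0.0197887 ]), 'moment': array([-0.01799241, -0.02688395, -0.07953447]), 'grip_width': 0.08494962923687469}
scene {'fx': 579.9768052749517, 'fy': 579.9768052749517, 'cx': 308.5977308189779, 'cy': 239.90582408377148, 'position': [0.7004801022878251, 0.47601932743255493, 0.9443997460162398], 'orientation': [-0.05267629605168649, 0.21246955594763386, 0.9431379257604511, -0.2501454549296554]}
side {'fx': 511.8476362078038, 'fy': 511.8476362078038, 'cx': 320.87113613463316, 'cy': 239.96637566862356, 'position': [0.3462109415645577, 0.7385592190453203, 0.7086083138575421], 'orientation': [0.04329279134330841, -0.10864962329490478, 0.8966744843501531, -0.4269611957672116]}
wrist {'fx': 371.64829954431775, 'fy': 371.64829954431775, 'cx': 320.21745976172355, 'cy': 241.35732164557803, 'T_tool_cam': [[0.9999996724000118, 0.000616637717793479, -0.0005243641803440066, 0.000727285399380051], [0.0006676859123339342, -0.26216807857633684, 0.9650219960037768, -0.11941596595409804], [0.0004575974116011563, -0.9650220299731584, -0.2621684044103946, 0.06622816172404057], [0.0, 0.0, 0.0, 1.0]]}
```

View pics/scene0.png

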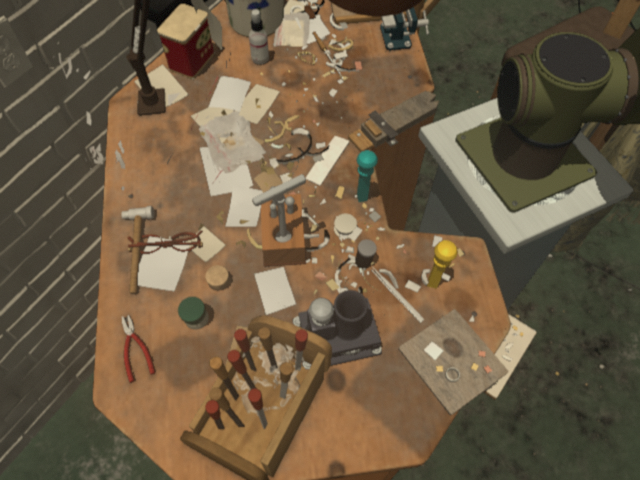

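View pics/side0.png

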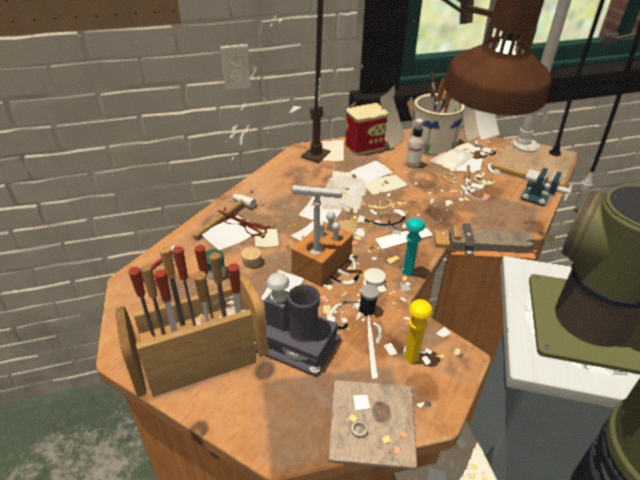

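The scene view shows the key bar at about (279,191) in the block, the well mouth at about (352,303) and the stake at about (321,310). The side view shows the bar at about (317,191) and the well mouth at about (303,298). I'll enlarge both.

Run:
```python
import cv2,numpy as np
a=cv2.imread('pics/scene0.png')[165:365,240:400]; b=cv2.imread('pics/side0.png')[175:375,240:400]
f=lambda i:cv2.resize(i,None,fx=2.5,fy=3,interpolation=cv2.INTER_CUBIC)
c=np.hstack([f(a),f(b)])
for o in (0,400):
  for k in range(0,160,20): cv2.putText(c,str(240+k),(int(o+k*2.5),8),0,.3,(0,255,255)); cv2.line(c,(int(o+k*2.5),10),(int(o+k*2.5),16),(0,255,255))
for k in range(0,200,20):
  cv2.putText(c,str(165+k),(0,k*3+4),0,.3,(0,255,255)); cv2.putText(c,str(175+k),(400,k*3+4),0,.3,(0,255,255))
cv2.imwrite('pics/crop1.png',c)
```

```text
(no output)
```

View pics/crop1.png

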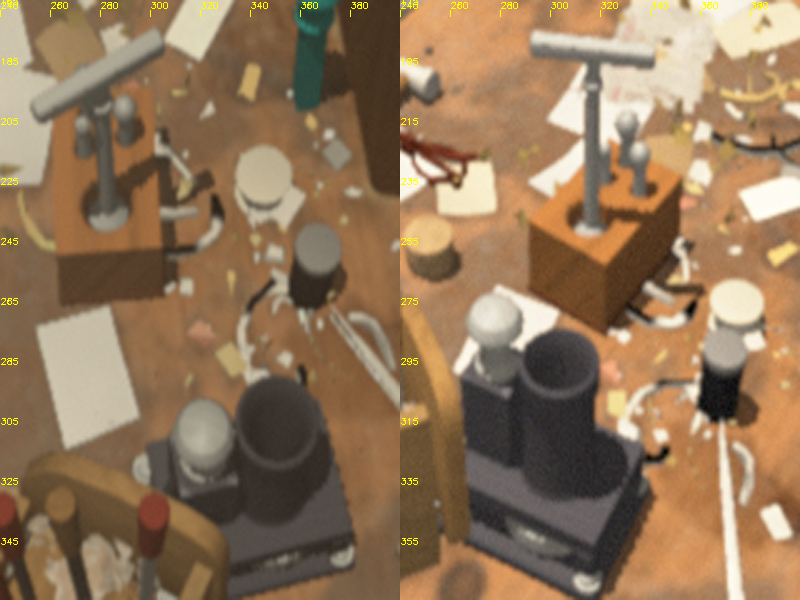

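```bash
cat > h.py <<'E'
import numpy as np, cv2
from scipy.spatial.transform import Rotation as R
from cell import state, read_camera
def rot(q): return R.from_quat(np.roll(q,-1))
C={"scene":(579.977,308.598,239.906,[0.70048,0.47602,0.9444],[-0.052676,0.21247,0.943138,-0.250145]),
"side":(511.848,320.871,239.966,[0.346211,0.738559,0.708608],[0.043293,-0.10865,0.896674,-0.426961])}
def ray(n,p):
    f,cx,cy,o,q=C[n]; return np.array(o),rot(q).apply([(p[0]-cx)/f,(p[1]-cy)/f,1])
def atz(n,p,z):
    o,d=ray(n,p); return o+d*(z-o[2])/d[2]
def wproj(P,s=None,cam=None):
    "world pts -> wrist fisheye pixels"
    T=np.array(cam["T_tool_cam"]); t=rot(s["tool_rot"]).inv().apply(np.array(P)-s["position"])
    c=(t-T[:3,3])@T[:3,:3]; r=np.linalg.norm(c[...,:2],axis=-1,keepdims=True); th=np.arctan2(r,c[...,2:])
    return c[...,:2]/r*th*cam["fx"]+[cam["cx"],cam["cy"]]
def wray(p,s,cam):
    T=np.array(cam["T_tool_cam"]); v=np.array([p[0]-cam["cx"],p[1]-cam["cy"]])/cam["fx"]; th=np.linalg.norm(v)
    d=np.r_[v/th*np.sin(th),np.cos(th)]; r=rot(s["tool_rot"])
    return r.apply(T[:3,3])+s["position"], r.apply(T[:3,:3]@d)
def watz(p,z,s,cam):
    o,d=wray(p,s,cam); return o+d*(z-o[2])/d[2]
E
python3 - <<'E'
from h import *
np.set_printoptions(precision=4,suppress=True)
for nm,a,b,z in [("bar",(279.6,190),(317.2,191.5),.194),("barL",(255.2,201.7),(292.8,190),.194),("barR",(303.2,177.7),(341.6,192.7),.194),("hole",(282.4,236.3),(316,249),.062),("mouth",(351.2,305.3),(303.8,295.7),.130)]:
    print(nm,atz("scene",a,z),atz("side",b,z))
s=state(); print(rot(s["tool_rot"]).as_matrix())
E
```

```text
bar [ 0.5255 -0.0128  0.194 ] [ 0.5235 -0.0103  0.194 ]
barL [ 0.5685 -0.009   0.194 ] [ 0.5672 -0.0038  0.194 ]
barR [ 0.4822 -0.0182  0.194 ] [ 0.4801 -0.0177  0.194 ]
hole [ 0.5302 -0.0066  0.062 ] [ 0.5234 -0.006   0.062 ]
mouth [0.4982 0.186  0.13  ] [0.4961 0.1879 0.13  ]
[[ 0.3125 -0.0006 -0.9499]
 [ 0.9499 -0.0014  0.3125]
 [-0.0015 -1.      0.0001]]
```

View pics/wrist0.png

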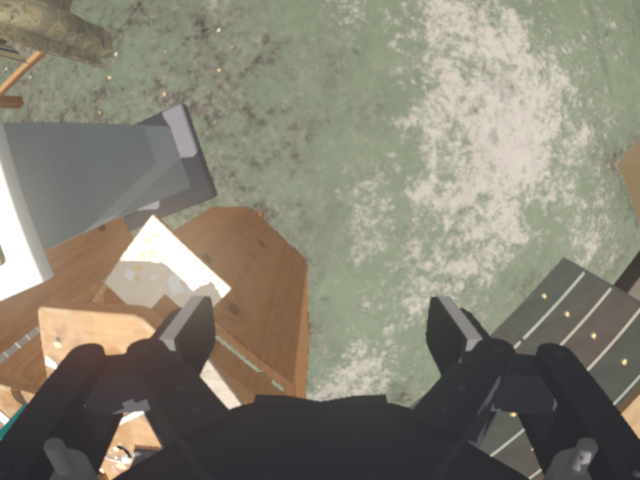

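The wrist view shows only the floor and the bench edge, and confirms that tool y points down and tool −z points down in the image. The bar is at about (0.5245,−0.0115) with a yaw of about 7.5°, and the mouth is at about (0.497,0.187). The two cameras agree to about 2 mm. Next I raise the arm, turn to the grasp yaw and move the wrist camera over the well to look at the stem.

```bash
python3 -m jog '85 0 -0.1 0 0 -0.036 0;85 0 -0.1 0 0 -0.036 0;85 0 -0.1 0 0 -0.036 0;85 0 -0.1 0 0 -0.036 0;85 -0.28 0 -0.24 0 0 0;85 -0.28 0 -0.24 0 0 0;85 -0.28 0 -0.24 0 0 0;85 -0.28 0 -0.24 0 0 0;85 -0.28 0 -0.24 0 0 0;85 -0.28 0 -0.24 0 0 0;85 -0.28 0 -0.24 0 0 0;85 0 0 0 0 0 0'
python3 - <<'E'
from h import *
s=state();r=rot(s["tool_rot"]);m=r.as_matrix()
print(m.round(4)); print("to look",r.inv().apply(np.array([.562,.196,.23])-s["position"])*10)
print("handles", atz("scene",(302,335),.12),atz("side",(234,268),.12), atz("scene",(302,335),.15),atz("side",(234,268),.15),)
E
```

```text
t: 1.15
position: [0.377, 0.3703, 0.2961]
tool_rot: [0.465, -0.468, -0.531, 0.531]
force: [-0.0, -0.3, -0.4]
grip_width: 0.085
[[-0.1287  0.0028 -0.9917]
 [ 0.9917 -0.003  -0.1287]
 [-0.0033 -1.     -0.0024]]
to look [-1.96467747  0.67124542 -1.60889344]
handles [0.58424471 0.19347724 0.12      ] [0.63051834 0.14408027 0.12      ] [0.58847452 0.203759   0.15      ] [0.61602784 0.17437948 0.15      ]
```

```bash
python3 -m jog '85 -0.28 0 -0.23 0 0 0;85 -0.28 0 -0.23 0 0 0;85 -0.28 0 -0.23 0 0 0;85 -0.28 0 -0.23 0 0 0;85 -0.28 0.1 -0.23 0 0 0;85 -0.28 0.1 -0.23 0 0 0;85 -0.28 0.1 -0.23 0 0 0;85 0 0.1 0 0 0 0;85 0 0.07 0 0 0 0;85 0 0 0 0 0 0;85 0 0 0 0 0 0'
python3 - <<'E'
from h import *
import json
s=state(); c=read_camera("wrist")
cv2.imwrite("pics/w1.png",c["image"][:,:,::-1])
json.dump({k:np.array(s[k]).tolist() for k in s},open("s1.json","w"))
for p in ([.497,.187,.13],[.497,.187,.054]): print(wproj(p,s,c))
u=wproj([.497,.187,.09],s,c).astype(int)
i=c["image"][:,:,::-1]; i=i[max(0,u[1]-50):u[1]+50,u[0]-65:u[0]+65]
print("crop origin",u[0]-65,max(0,u[1]-50))
i=np.clip((i/255.)**.45*255,0,255).astype(np.uint8)
cv2.imwrite("pics/w1c.png",cv2.resize(i,None,fx=6,fy=6,interpolation=cv2.INTER_CUBIC))
E
```

```text
t: 2.07
position: [0.5569, 0.2027, 0.2487]
tool_rot: [0.466, -0.464, -0.532, 0.533]
force: [-0.9, 0.3, 0.2]
grip_width: 0.0846
[307.59083901 150.25188769]
[310.60480529 148.65593403]
crop origin 244 99
```

View pics/w1c.png

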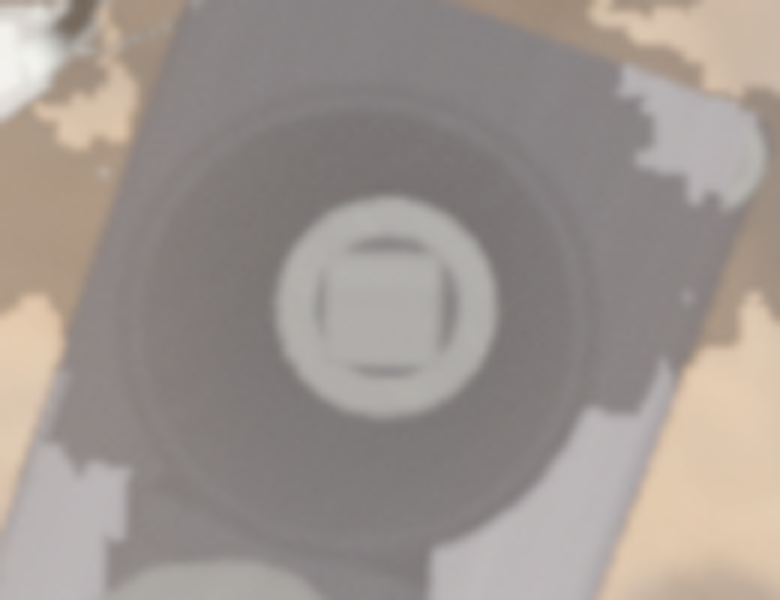

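The wrist crop looks straight down the well. The column rim is centred at about crop (360,318) and the stem square at about (383,310). The square's edges run parallel to the image axes within 1–2°, so its flats are in line with the tool yaw.

Run:
```python
from h import *
import json
c=read_camera("wrist"); s=json.load(open("s1.json"))
f=lambda x,y,z:watz((244+x/6-.4,99+y/6-.4),z,s,c)
print("mouth",f(360,318,.13)); print("floor ring",f(387,307,.028)); print("stem",f(383,310,.054))
a=[(328,254),(440,257),(437,368),(327,365)]
P=np.array([f(x,y,.054) for x,y in a]); print(P)
for i in range(4):
  d=P[(i+1)%4]-P[i]; print(np.degrees(np.arctan2(d[1],d[0])), np.linalg.norm(d))
m=rot(state()["tool_rot"]).as_matrix(); print(m.round(4)); yaw=np.degrees(np.arctan2(m[1,0],m[0,0])); print("yaw",yaw)
s=state(); print(rot(s["tool_rot"]).inv().apply(np.array([.5245,-.0115,.29])-s["position"])*10)
```

```text
mouth [0.49818874 0.18459825 0.13      ]
floor ring [0.49874153 0.18428061 0.028     ]
stem [0.49870112 0.1845472  0.054     ]
[[0.49185177 0.17588929 0.054     ]
 [0.49024787 0.19142856 0.054     ]
 [0.5058141  0.19312137 0.054     ]
 [0.50740581 0.17778426 0.054     ]]
95.89298102613526 0.015621815697338792
6.206464465793411 0.015658003049647668
-84.07493895774995 0.015419481279268132
-173.05382959546193 0.015669049169312544
[[-1.359e-01  4.000e-04 -9.907e-01]
 [ 9.907e-01  5.000e-04 -1.359e-01]
 [ 4.000e-04 -1.000e+00 -5.000e-04]]
yaw 97.8133307083878
[-2.08146908 -0.40207225  0.61935055]
```

```bash
python3 -m jog '85 0 -0.2 0 0 0 0;85 -0.15 -0.2 0.05 0 0 0;85 -0.35 0 0.1 0 0 0;85 -0.35 0 0.1 0 0 0;85 -0.35 0 0.1 0 0 0;85 -0.35 0 0.1 0 0 0;85 -0.35 0 0.1 0 0 0;85 -0.15 0 0.05 0 0 0;85 0 0 0 0 0 0;85 0 0 0 0 0 0'
python3 - <<'E'
from h import *
import json
s=state(); c=read_camera("wrist")
json.dump({k:np.array(s[k]).tolist() for k in s},open("s2.json","w"))
print(wproj([[.481,-.018,.1985],[.568,-.005,.1985],[.5245,-.0115,.1985],[.5245,-.0115,.062]],s,c))
i=c["image"][:,:,::-1]; cv2.imwrite("pics/w2.png",i)
u=wproj([.5245,-.0115,.1985],s,c).astype(int); x0,y0=u[0]-100,min(u[1]-75,330); print(x0,y0)
cv2.imwrite("pics/w2c.png",cv2.resize(i[y0:y0+150,x0:x0+200],None,fx=4,fy=4,interpolation=cv2.INTER_CUBIC))
E
```

```text
t: 3.0
position: [0.5263, -0.0091, 0.2904]
tool_rot: [-0.465, 0.466, 0.533, -0.532]
force: [0.9, -0.3, -0.2]
grip_width: 0.085
[[314.41311072 177.37533595]
 [316.99713592 317.87293398]
 [315.72235817 251.59268189]
 [317.36947208 209.8259353 ]]
215 176
```

View pics/w2c.png

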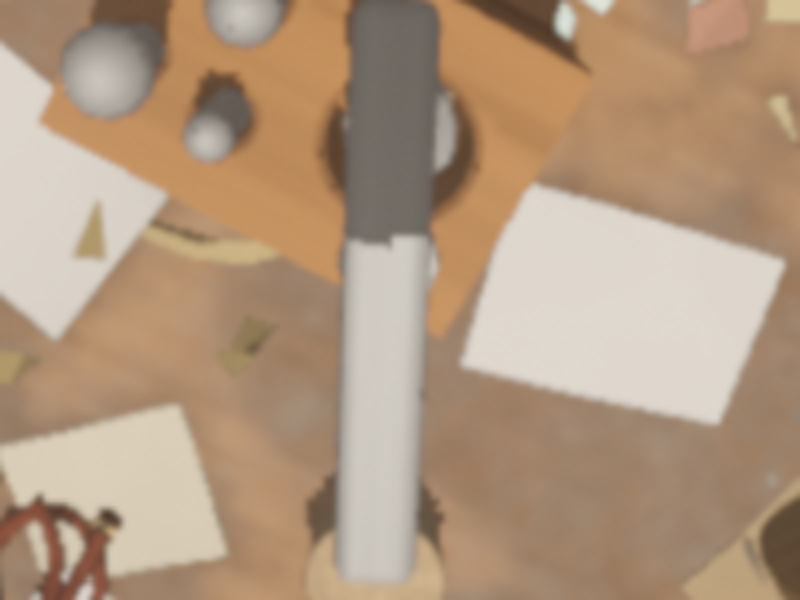

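The wrist crop shows the bar's top running from (395,3) to (376,580), a degree or two off the image vertical. The hole mouth is centred at about (400,137).

Run:
```python
from h import *
import json
c=read_camera("wrist"); s=json.load(open("s2.json"))
f=lambda x,y,z:watz((215+x/4-.4,176+y/4-.4),z,s,c)
a,b=f(395,3,.1985),f(376,580,.1985); d=b-a
print(a,b,"mid",(a+b)/2,"len",np.linalg.norm(d),"yaw",np.degrees(np.arctan2(d[1],d[0]))); print("hole",f(400,137,.062))
s=state(); r=rot(s["tool_rot"]);m=r.as_matrix();print("toolyaw",np.degrees(np.arctan2(m[1,0],m[0,0])))
t=(a+b)/2; t[2]=.198; print(r.inv().apply(t-s["position"])*10)
```

```text
[ 0.48049703 -0.01867562  0.1985    ] [ 0.57067645 -0.01003612  0.1985    ] mid [ 0.52558674 -0.01435587  0.1985    ] len 0.09059232321879708 yaw 5.472428875131623
hole [ 0.52487314 -0.01410493  0.062     ]
toolyaw 97.77996033501016
[-0.06242411  0.91985265  0.01942436]
```

```bash
python3 -m jog '85 -0.06 0.2 0.02 0 0.013 0;85 0 0.25 0 0 0 0;85 0 0.2 0 0 0 0;85 0 0.15 0 0 0 0;85 0 0.12 0 0 0 0;85 0 0 0 0 0 0;0 0 0 0 0 0 0;0 0 0 0 0 0 0;0 0 0 0 0 0 0;0 0 0 0 0 0 0;0 0 0 0 0 0 0;0 0 0 0 0 0 0' 60; python3 -m jog '0 0 0 0 0 0 0;0 0 0 0 0 0 0;0 0 0 0 0 0 0;0 0 0 0 0 0 0' 120
```

```text
t: 4.1
position: [0.5255, -0.0156, 0.198]
tool_rot: [-0.476, 0.476, 0.523, -0.523]
force: [-0.9, -1.7, 16.7]
grip_width: 0.0121
t: 4.43
position: [0.5258, -0.0156, 0.1982]
tool_rot: [-0.476, 0.477, 0.523, -0.522]
force: [-0.6, 0.2, 6.1]
grip_width: 0.0107
```

```bash
python3 -m jog '0 0 -0.05 0 0 0 0;0 0 -0.1 0 0 0 0;0 0 -0.15 0 0 0 0;0 0 -0.2 0 0 0 0;0 0 -0.25 0 0 0 0;0 0 -0.25 0 0 0 0;0 0 -0.25 0 0 0 0;0 0 -0.2 0 0 0 0;0 0 -0.1 0 0 0 0;0 0 -0.05 0 0 0 0;0 0 0 0 0 0 0;0 0 0 0 0 0 0'
python3 - <<'E'
from h import *
s=state(); r=rot(s["tool_rot"]);m=r.as_matrix();print(m.round(4),s["position"],s["force"],s["moment"])
print("to well",r.inv().apply(np.array([.4986,.1845,s["position"][2]])-s["position"])*10)
for n in ("scene","side"): cv2.imwrite(f"pics/{n}1.png",read_camera(n)["image"][:,:,::-1])
a=cv2.imread('pics/scene1.png')[70:310,200:360]; b=cv2.imread('pics/side1.png')[70:310,240:400]
cv2.imwrite("pics/lift.png",cv2.resize(np.hstack([a,b]),None,fx=2.5,fy=2.5,interpolation=cv2.INTER_CUBIC))
E
```

```text
t: 5.43
position: [0.5245, -0.0155, 0.3562]
tool_rot: [0.477, -0.475, -0.522, 0.523]
force: [0.1, 0.0, -3.3]
grip_width: 0.0107
[[-9.360e-02 -2.200e-03 -9.956e-01]
 [ 9.956e-01  2.000e-04 -9.360e-02]
 [ 4.000e-04 -1.000e+00  2.200e-03]] [ 0.52447283 -0.0154733   0.35615684] [ 0.05732677  0.04123795 -3.32861715] [-0.07954466  0.00330229 -0.02749849]
to well [2.01517048e+00 9.83691843e-04 7.04237407e-02]
```

View pics/lift.png

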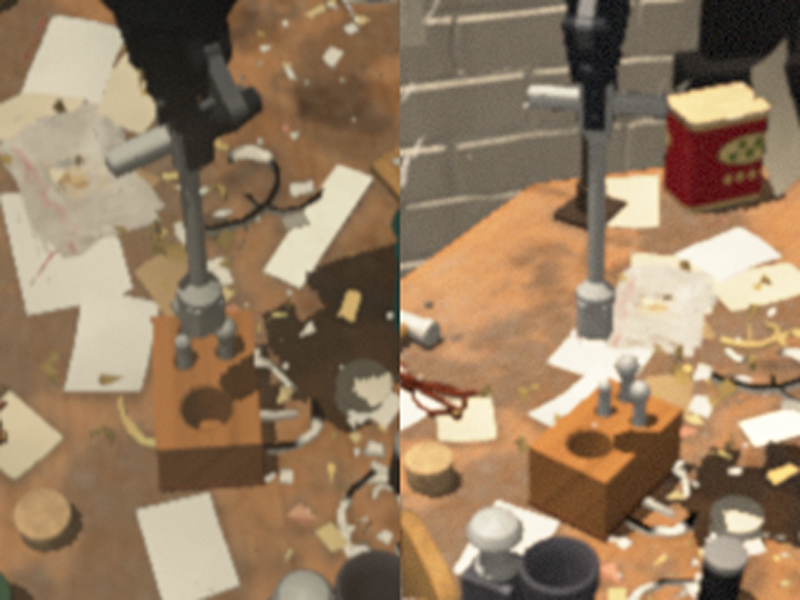

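The key hangs upright in the jaws and weighs 3.3 N. The empty hole is visible at scene crop (208,408). The foot is at about scene px (279.6,200) and side px (318,202.8). I'll check its plumb and go over the well.

```bash
python3 - <<'E'
from h import *
print("foot",atz("scene",(279.6,200),.17),atz("side",(318,202.8),.17))
print("hole",atz("scene",(200+208/2.5,70+408/2.5),.062),atz("side",(240+188/2.5,70+444/2.5),.062))
E
python3 -m jog '0 0.1 0 0 0 0 0;0 0.2 0 0.01 0 0 0;0 0.25 0 0.01 0 0 0;0 0.3 0 0.01 0 0 0;0 0.35 0 0.01 0 0 0;0 0.3 0 0.01 0 0 0;0 0.25 0 0.01 0 0 0;0 0.17 0 0.01 0 0 0;0 0.1 0 0 0 0 0;0 0 0 0 0 0 0;0 0 0 0 0 0 0;0 0 0 0 0 0 0'
python3 - <<'E'
from h import *
s=state(); r=rot(s["tool_rot"]);m=r.as_matrix();print(m.round(4),s["position"],s["force"],s["moment"])
print("to well",r.inv().apply(np.array([.4986,.1845,s["position"][2]])-s["position"])*10)
for n in ("scene","side"): cv2.imwrite(f"pics/{n}2.png",read_camera(n)["image"][:,:,::-1])
a=cv2.imread('pics/scene2.png')[160:340,280:420]; b=cv2.imread('pics/side2.png')[140:320,240:380]
cv2.imwrite("pics/over.png",cv2.resize(np.hstack([a,b]),None,fx=2.8,fy=2.8,interpolation=cv2.INTER_CUBIC))
E
```

```text
foot [ 0.5277708  -0.01071774  0.17      ] [ 0.52155055 -0.00964897  0.17      ]
hole [ 0.5263148 -0.0117803  0.062    ] [ 0.52594599 -0.00975752  0.062     ]
t: 6.53
position: [0.4993, 0.1841, 0.3569]
tool_rot: [0.476, -0.476, -0.522, 0.523]
force: [0.2, -0.8, -3.5]
grip_width: 0.0107
[[-9.310e-02 -6.000e-04 -9.957e-01]
 [ 9.957e-01 -1.100e-03 -9.310e-02]
 [-1.100e-03 -1.000e+00  7.000e-04]] [0.49932102 0.18411061 0.35693957] [ 0.21998357 -0.77739395 -3.51352707] [-0.03424164 -0.02071048  0.00318608]
to well [ 4.54826757e-03 -1.70192078e-08  6.81629610e-03]
```

View pics/over.png

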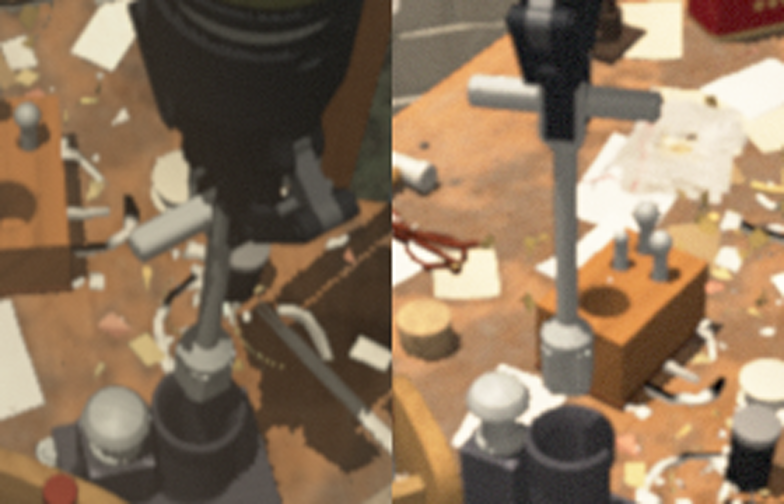

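The foot hangs just above the well (side: foot (567,388), mouth (572,440)), and the stake is undisturbed. I descend in stages, watching the force.

```bash
python3 -m jog '0 0 0.15 0 0 0 0;0 0 0.15 0 0 0 0;0 0 0.1 0 0 0 0;0 0 0.05 0 0 0 0;0 0 0 0 0 0 0'; python3 -m jog '0 0 0.05 0 0 0 0;0 0 0.05 0 0 0 0;0 0 0 0 0 0 0'; python3 -m jog '0 0 0.05 0 0 0 0;0 0 0.05 0 0 0 0;0 0 0 0 0 0 0'
```

```text
t: 7.05
position: [0.4987, 0.1841, 0.3109]
tool_rot: [0.477, -0.476, -0.522, 0.524]
force: [-0.3, 0.7, -3.0]
grip_width: 0.0105
t: 7.3
position: [0.4995, 0.1848, 0.3023]
tool_rot: [-0.476, 0.476, 0.523, -0.523]
force: [-0.8, -0.1, -4.0]
grip_width: 0.0107
t: 7.55
position: [0.4986, 0.1849, 0.291]
tool_rot: [0.476, -0.476, -0.522, 0.524]
force: [-0.1, -0.8, -4.2]
grip_width: 0.0107
```

The foot is in the bore with no side load. Tip contact is expected at TCP z≈0.240 and seating at about 0.214.

```bash
python3 -m jog '0 0 0.1 0 0 0 0;0 0 0.1 0 0 0 0;0 0 0.1 0 0 0 0;0 0 0.1 0 0 0 0;0 0 0.04 0 0 0 0;0 0 0 0 0 0 0'; python3 -m jog '0 0 0.03 0 0 0 0;0 0 0.03 0 0 0 0;0 0 0.02 0 0 0 0;0 0 0 0 0 0 0'
python3 - <<'E'
from h import *
s=state(); print(s["position"],s["force"],s["moment"])
E
```

```text
t: 8.05
position: [0.4986, 0.1848, 0.2465]
tool_rot: [0.477, -0.475, -0.522, 0.524]
force: [-0.1, 0.5, -4.0]
grip_width: 0.0109
t: 8.38
position: [0.4992, 0.1849, 0.2401]
tool_rot: [0.476, -0.476, -0.523, 0.523]
force: [-1.7, -1.0, -2.4]
grip_width: 0.0108
[0.4992044  0.18489958 0.24007385] [-1.65039791 -1.04540462 -2.36657786] [0.03547876 0.83050778 0.44792628]
```

```bash
python3 -m jog '0 0 0.02 0 0 0 0;0 0 0 0 0 0 0'; python3 -m jog '0 0 0.02 0 0 0 0;0 0 0 0 0 0 0';python3 - <<'E'
from h import *
s=state(); print(s["position"],s["force"],s["moment"])
E
```

```text
t: 8.55
position: [0.4994, 0.1849, 0.2382]
tool_rot: [-0.476, 0.476, 0.523, -0.523]
force: [0.7, 1.1, -4.1]
grip_width: 0.0105
t: 8.72
position: [0.4992, 0.185, 0.2361]
tool_rot: [0.476, -0.476, -0.523, 0.523]
force: [-1.1, -1.8, -1.8]
grip_width: 0.0105
[0.49918912 0.18499412 0.23610195] [-1.0853445  -1.76253617 -1.80272795] [-0.16541977  0.32559249 -0.76591642]
```

```bash
python3 -m jog '0 0 0.03 0 0 0 0;0 0 0.02 0 0 0 0;0 0 0 0 0 0 0'; python3 -m jog '0 0 0.03 0 0 0 0;0 0 0.02 0 0 0 0;0 0 0 0 0 0 0';python3 - <<'E'
from h import *
s=state(); print(s["position"],s["force"],s["moment"])
E
```

```text
t: 8.97
position: [0.4991, 0.1849, 0.2308]
tool_rot: [0.476, -0.476, -0.523, 0.523]
force: [0.1, -0.7, -4.8]
grip_width: 0.0105
t: 9.22
position: [0.4991, 0.1849, 0.2258]
tool_rot: [0.476, -0.476, -0.523, 0.523]
force: [-0.3, -0.7, -4.8]
grip_width: 0.0104
[0.49909199 0.184875   0.22575295] [-0.26600148 -0.67810936 -4.76183785] [-0.01106787 -0.20018882 -0.46870242]
```

The socket is on the stem. I continue gently down to the floor.

```bash
python3 -m jog '0 0 0.03 0 0 0 0;0 0 0.03 0 0 0 0;0 0 0 0 0 0 0'; python3 -m jog '0 0 0.02 0 0 0 0;0 0 0.01 0 0 0 0;0 0 0 0 0 0 0';python3 -m jog '0 0 0.015 0 0 0 0;0 0 0 0 0 0 0';python3 - <<'E'
from h import *
s=state(); print(s["position"],s["force"],s["moment"])
E
```

```text
t: 9.47
position: [0.499, 0.1848, 0.2196]
tool_rot: [0.476, -0.476, -0.523, 0.523]
force: [-0.4, -0.4, -3.5]
grip_width: 0.0103
t: 9.72
position: [0.5004, 0.1853, 0.2181]
tool_rot: [-0.475, 0.476, 0.524, -0.522]
force: [2.5, -0.7, 1.8]
grip_width: 0.0104
t: 9.88
position: [0.5003, 0.1852, 0.2167]
tool_rot: [-0.475, 0.477, 0.524, -0.522]
force: [2.2, 1.5, 5.4]
grip_width: 0.0101
[0.5003     0.185205   0.21670343] [2.22697445 1.45386768 5.39522464] [-0.17106545 -0.46689677  0.52643727]
```

```bash
python3 -m jog '0 0 0.01 0 0 0 0;0 0 0 0 0 0 0';python3 -m jog '0 0 0.01 0 0 0 0;0 0 0 0 0 0 0';python3 - <<'E'
from h import *
s=state(); print(s["position"],s["force"],s["moment"])
E
```

```text
t: 10.05
position: [0.5005, 0.1851, 0.2155]
tool_rot: [-0.475, 0.477, 0.524, -0.522]
force: [3.6, -1.2, -1.0]
grip_width: 0.0103
t: 10.22
position: [0.5018, 0.1853, 0.2153]
tool_rot: [-0.475, 0.477, 0.525, -0.521]
force: [2.5, 0.0, 6.0]
grip_width: 0.0107
[0.50176891 0.1853182  0.21533046] [2.53922166 0.03008173 5.99930742] [-0.17901909 -0.69725228  0.04578362]
```

```bash
python3 -m jog '0 0 0 0.015 0 0 0;0 0 0 0 0 0 0';python3 -m jog '0 0 0.01 0 0 0 0;0 0 0 0 0 0 0';python3 - <<'E'
from h import *
s=state(); print(s["position"],s["force"],s["moment"]); m=rot(s["tool_rot"]).as_matrix(); print(m.round(4))
E
```

```text
t: 10.38
position: [0.5007, 0.1852, 0.2153]
tool_rot: [-0.474, 0.477, 0.525, -0.521]
force: [5.5, 0.2, 5.0]
grip_width: 0.0104
t: 10.55
position: [0.5012, 0.1854, 0.2153]
tool_rot: [-0.474, 0.478, 0.525, -0.521]
force: [4.5, -0.8, 10.4]
grip_width: 0.0104
[0.50115716 0.18536425 0.21530171] [ 4.47367912 -0.80122756 10.41110847] [-0.26467912 -1.07457654  0.01157884]
[[-9.360e-02  8.100e-03 -9.956e-01]
 [ 9.956e-01  1.600e-03 -9.360e-02]
 [ 8.000e-04 -1.000e+00 -8.200e-03]]
```

z stops at 0.2153 while the force rises, so the key is down on the floor (foot ≈ 0.029). I ease the pressure off slightly and start turning clockwise.

```bash
cat > p.py <<'E'
from h import *
s=state(); m=rot(s["tool_rot"]).as_matrix(); print("yaw",np.degrees(np.arctan2(m[1,0],m[0,0])).round(2),s["position"].round(4),"F",s["force"].round(1),"M",s["moment"].round(3),"tq6",s["joint_torque"][5].round(3),"q6",s["q"][5].round(3),"tilt",m[:,1].round(4))
E
python3 -m jog '0 0 -0.01 -0.015 0 0 0;0 0 0 0 0 0 0;0 0 0 0 0 0 0'; python3 p.py; python3 -m jog '0 0 0 0 0 0.02 0;0 0 0 0 0 0.02 0;0 0 0 0 0 0 0' >/dev/null; python3 p.py;  python3 -m jog '0 0 0 0 0 0.02 0;0 0 0 0 0 0.02 0;0 0 0 0 0 0 0' >/dev/null; python3 p.py
```

```text
t: 10.8
position: [0.5014, 0.1853, 0.2153]
tool_rot: [-0.475, 0.477, 0.524, -0.521]
force: [3.2, 0.5, 7.9]
grip_width: 0.0102
yaw 95.37 [0.5014 0.1853 0.2153] F [3.2 0.5 7.9] M [-0.101 -1.01   0.034] tq6 0.019 q6 -1.389 tilt [ 0.005  0.001 -1.   ]
yaw 88.04 [0.5015 0.1851 0.2153] F [ 4.8 -0.9  7.9] M [-0.151 -0.982 -0.036] tq6 0.608 q6 -1.261 tilt [ 5.2e-03  5.0e-04 -1.0e+00]
yaw 80.84 [0.5016 0.1849 0.2153] F [ 4.1 -1.   7.2] M [-0.457 -1.075  0.038] tq6 0.595 q6 -1.135 tilt [ 0.0054  0.     -1.    ]
```

```bash
for i in 1 2 3; do python3 -m jog '0 0 0 0 0 0 0'>/dev/null; python3 p.py; done; for i in 1 2 3; do python3 -m jog '0 0 0 0 0 0.02 0;0 0 0 0 0 0.02 0' >/dev/null; python3 p.py;python3 -m jog '0 0 0 0 0 0 0' >/dev/null; python3 p.py; done
```

```text
yaw 80.97 [0.5016 0.1849 0.2153] F [ 4.5 -1.2  7.9] M [-0.461 -1.038  0.036] tq6 0.078 q6 -1.138 tilt [ 0.0054  0.     -1.    ]
yaw 80.98 [0.5016 0.1849 0.2153] F [ 3.7 -1.6  8.6] M [-0.433 -1.013  0.023] tq6 0.015 q6 -1.138 tilt [ 5.3e-03  1.0e-04 -1.0e+00]
yaw 80.98 [0.5016 0.1849 0.2153] F [ 4.9 -1.8  7.7] M [-0.445 -1.006 -0.031] tq6 0.011 q6 -1.138 tilt [ 5.4e-03  1.0e-04 -1.0e+00]
yaw 73.64 [0.5016 0.1847 0.2153] F [ 3.9 -2.5  6.9] M [-0.496 -0.994  0.086] tq6 -0.687 q6 -1.01 tilt [ 5.5e-03 -4.0e-04 -1.0e+00]
yaw 73.64 [0.5016 0.1846 0.2153] F [ 4.6 -2.3  7.4] M [-0.553 -0.97  -0.042] tq6 0.591 q6 -1.01 tilt [ 5.3e-03 -5.0e-04 -1.0e+00]
yaw 66.46 [0.5016 0.1845 0.2153] F [ 5.2 -2.7  7.8] M [-0.713 -1.106  0.349] tq6 -0.51 q6 -0.884 tilt [ 5.4e-03 -8.0e-04 -1.0e+00]
yaw 66.47 [0.5016 0.1845 0.2153] F [ 3.4 -2.8  7.7] M [-0.674 -0.968  0.168] tq6 0.768 q6 -0.884 tilt [ 5.3e-03 -8.0e-04 -1.0e+00]
yaw 59.33 [0.5019 0.1844 0.2153] F [ 5.4 -3.   6.4] M [-0.782 -1.154  0.905] tq6 0.046 q6 -0.759 tilt [ 0.0061 -0.0013 -1.    ]
yaw 59.35 [0.5019 0.1843 0.2153] F [ 5.6 -3.1  8.7] M [-0.843 -1.068  0.62 ] tq6 1.219 q6 -0.76 tilt [ 0.006  -0.0015 -1.    ]
```

```bash
for i in 1 2 3 4; do python3 -m jog '0 0 0 0 0 0 0'>/dev/null; python3 p.py; done
```

```text
yaw 59.48 [0.5019 0.1843 0.2153] F [ 5.6 -1.1  6.9] M [-0.744 -1.064  0.678] tq6 0.691 q6 -0.762 tilt [ 0.0059 -0.0015 -1.    ]
yaw 59.48 [0.5019 0.1843 0.2153] F [ 6.4 -2.4  7.4] M [-0.804 -1.118  0.627] tq6 0.631 q6 -0.762 tilt [ 0.006  -0.0015 -1.    ]
yaw 59.48 [0.5019 0.1843 0.2153] F [ 5.2 -3.9  7.1] M [-0.756 -1.027  0.594] tq6 0.628 q6 -0.762 tilt [ 0.0059 -0.0015 -1.    ]
yaw 59.48 [0.5019 0.1843 0.2153] F [ 5.1 -3.3  7.9] M [-0.774 -1.099  0.632] tq6 0.628 q6 -0.762 tilt [ 0.0059 -0.0015 -1.    ]
```

Joint torque and wrist moment agree at a static 0.63 N m, which is firmly tight and was held for over 0.3 s. I unwind just to zero torque, within the socket's play.

```bash
for i in 1; do python3 -m jog '0 0 0 0 0 -0.012 0;0 0 0 0 0 0 0;0 0 0 0 0 0 0' >/dev/null; python3 p.py; done;  python3 -m jog '0 0 0 0 0 -0.01 0;0 0 0 0 0 0 0;0 0 0 0 0 0 0;0 0 0 0 0 0 0' >/dev/null; python3 p.py
```

```text
yaw 61.6 [0.5016 0.1842 0.2153] F [ 4.8 -3.7  9.6] M [-0.853 -1.004  0.217] tq6 0.252 q6 -0.799 tilt [ 0.0054 -0.0015 -1.    ]
yaw 63.36 [0.5014 0.1842 0.2153] F [ 4.9 -3.7  8.7] M [-0.709 -0.943  0.097] tq6 0.101 q6 -0.83 tilt [ 0.0051 -0.0014 -1.    ]
```

```bash
python3 -m jog '0 0 0 0 0 -0.01 0;0 0 0 0 0 0 0;0 0 0 0 0 0 0' >/dev/null; python3 p.py; python3 -m jog '0 0 -0.03 0 0 0 0;0 0 -0.03 0 0 0 0;0 0 0 0 0 0 0' >/dev/null; python3 p.py; python3 -m jog '0 0 -0.05 0 0 0 0;0 0 -0.05 0 0 0 0;0 0 0 0 0 0 0' >/dev/null; python3 p.py;python3 -m jog '0 0 -0.1 0 0 0 0;0 0 -0.1 0 0 0 0;0 0 0 0 0 0 0' >/dev/null; python3 p.py
```

```text
yaw 65.14 [0.5014 0.1842 0.2153] F [ 4.3 -2.4  8.2] M [-0.775 -0.947 -0.03 ] tq6 -0.044 q6 -0.861 tilt [ 0.0049 -0.0012 -1.    ]
yaw 65.15 [0.4987 0.1835 0.2157] F [  8.7  -1.1 -20. ] M [-0.425 -2.166  0.099] tq6 0.082 q6 -0.862 tilt [-0.0033 -0.0035 -1.    ]
yaw 65.14 [0.4981 0.1836 0.2244] F [  7.8  -1.  -22.4] M [-0.289 -2.137  0.029] tq6 0.013 q6 -0.861 tilt [-0.0062 -0.0038 -1.    ]
yaw 65.14 [0.4998 0.1842 0.2478] F [ 4.  -1.8 -7.3] M [-0.504 -1.309 -0.008] tq6 -0.003 q6 -0.861 tilt [-0.0014 -0.0023 -1.    ]
```

```bash
python3 -m jog '0 0 -0.1 0 0 0 0;0 0 -0.1 0 0 0 0;0 0 -0.1 0 0 0 0;0 0 0 0 0 0 0' >/dev/null; python3 p.py; python3 -m jog '0 0 -0.15 0 0 0 0;0 0 -0.2 0 0 0 0;0 0 -0.25 0 0 0 0;0 0 -0.2 0 0 0 0;0 0 -0.1 0 0 0 0;0 0 0 0 0 0 0;0 0 0 0 0 0 0' ; python3 p.py
python3 - <<'E'
from h import *
for n in ("scene","side"): cv2.imwrite(f"pics/{n}3.png",read_camera(n)["image"][:,:,::-1])
a=cv2.imread('pics/scene3.png')[160:340,280:420]; b=cv2.imread('pics/side3.png')[140:320,240:380]
cv2.imwrite("pics/out.png",cv2.resize(np.hstack([a,b]),None,fx=2.8,fy=2.8,interpolation=cv2.INTER_CUBIC))
E
```

```text
yaw 65.13 [0.5    0.1845 0.2801] F [ 3.7 -2.   0. ] M [-0.596 -1.043 -0.002] tq6 0.002 q6 -0.861 tilt [ 0.0012 -0.001  -1.    ]
t: 15.13
position: [0.4981, 0.185, 0.3686]
tool_rot: [0.596, -0.595, -0.38, 0.382]
force: [-0.0, -0.2, -3.5]
grip_width: 0.0104
yaw 65.14 [0.4981 0.185  0.3686] F [-0.  -0.2 -3.5] M [-0.003 -0.005  0.01 ] tq6 0.0 q6 -0.861 tilt [-2.9e-03 -2.0e-04 -1.0e+00]
```

View pics/out.png

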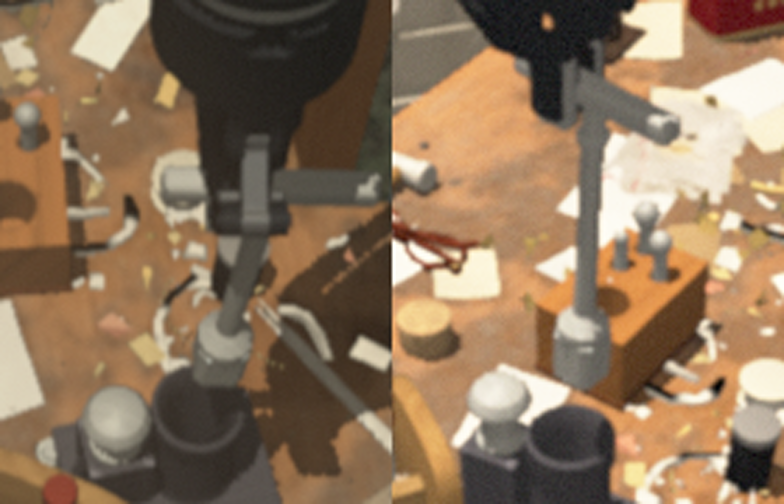

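The key is out and the stake stands as before. The key leans a little in the grip, with the foot shifted to about scene px (357.5,293) and side px (307,274). I'll quantify that.

Run:
```python
from h import *
print("before",atz("scene",(354.3,297.5),.171),atz("side",(302.5,277.5),.171)," tcp .4993 .1841")
print("now",atz("scene",(357.5,292.9),.183),atz("side",(307.1,273.9),.183)," tcp .4981 .1850")
c=read_camera("wrist"); s=state(); cv2.imwrite("pics/w3.png",c["image"][:,:,::-1])
m=rot(s["tool_rot"]).as_matrix(); print(m.round(3))
print(wproj([[.4981,.185,.183],[.49,.185,.183],[.4981,.185,.13]],s,c))
i=c["image"][120:420,120:520,::-1]; cv2.imwrite("pics/w3c.png",cv2.resize(np.clip((i/255.)**.6*255,0,255).astype(np.uint8),None,fx=2,fy=2,interpolation=cv2.INTER_CUBIC))
```

```text
before [0.49872088 0.19164154 0.171     ] [0.49738019 0.18998269 0.171     ]  tcp .4993 .1841
now [0.49438672 0.19164946 0.183     ] [0.48934582 0.19293134 0.183     ]  tcp .4981 .1850
[[ 0.42  -0.004 -0.907]
 [ 0.907 -0.001  0.42 ]
 [-0.003 -1.     0.004]]
[[320.53297099 223.30213149]
 [316.45102286 214.68241617]
 [320.68625405 211.83221906]]
```

View pics/w3c.png

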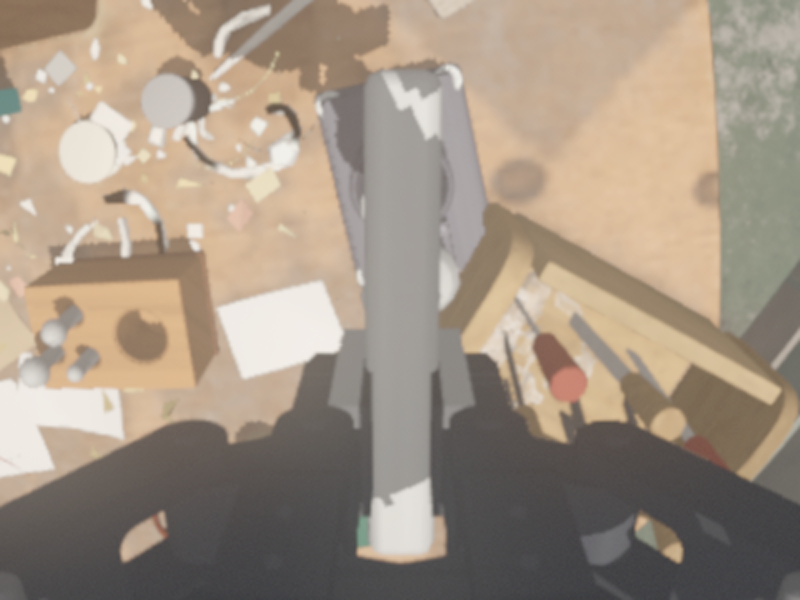

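The wrist view shows the bar's near end at about crop y 70 and its far end at about y 553. From these I can fit the bar's pitch in the jaws.

Run:
```python
from h import *
from scipy.optimize import least_squares
c=read_camera("wrist"); s=state(); r=rot(s["tool_rot"])
near=120+70/2; far=120+553/2
def rows(p):
    th,dz=p; cc,ss=np.cos(th),np.sin(th)
    # key frame: a along tool z, b along tool y(down); foot b=.18
    f=lambda a,b:[0,.006+b*cc+a*ss, dz+a*cc-b*ss]
    return [wproj(s["position"]+r.apply(f(a,b)),s,c) for a,b in ((.046,.0065),(.046,-.0065),(-.046,-.0065))]+[f(0,.18)]
print(rows((0,0)))
for n in (0,1):
  o=least_squares(lambda p:[rows(p)[n][1]-near,rows(p)[2][1]-far],[0,0],x_scale=[.01,.001]); print(n,o.x,"foot tool",rows(o.x)[3])
```

```text
[array([318.3504236 , 199.54356675]), array([318.11919573, 205.64117906]), array([318.50904947, 424.02916286]), [0, np.float64(0.186), np.float64(0.0)]]
0 [0.01442958 0.01604473] foot tool [0, np.float64(0.18598126117510191), np.float64(0.01344749859134965)]
1 [0.02091964 0.01623944] foot tool [0, np.float64(0.18596061462240362), np.float64(0.012474177323296573)]
```

Run:
```python
from h import *
c=read_camera("wrist"); s=state(); r=rot(s["tool_rot"])
print("hole",watz((120+143/2-.25,120+333/2-.25),.062,s,c))
g=lambda t:((wproj(s["position"]+r.apply(t),s,c)-120)*2).round(0)
for t in ([.0065,.025,.011],[.0065,.025,-.011],[.02,.025,.011],[.0065,-.01,.011],[.0065,0,.046],[.0065,0,.06],[-.0065,0,.06],[.0065,0,-.046],[.0065,0,-.03],[-.0065,0,-.03]): print(t,g(t))
i=c["image"].astype(int).mean(2)
for row in (170,200,230,260,290): 
    d=np.diff(i[row,280:360]); print(row, [(280+k,int(d[k])) for k in np.argsort(-abs(d))[:5]])
```

```text
hole [ 0.52710587 -0.01171195  0.062     ]
[0.0065, 0.025, 0.011] [428. 317.]
[0.0065, 0.025, -0.011] [427. 411.]
[0.02, 0.025, 0.011] [493. 317.]
[0.0065, -0.01, 0.011] [436. 393.]
[0.0065, 0, 0.046] [436. 171.]
[0.0065, 0, 0.06] [437.  85.]
[-0.0065, 0, 0.06] [356.  85.]
[0.0065, 0, -0.046] [428. 606.]
[0.0065, 0, -0.03] [429. 550.]
[-0.0065, 0, -0.03] [364. 550.]
170 [(np.int64(316), 39), (np.int64(280), -33), (np.int64(317), 24), (np.int64(339), -22), (np.int64(353), 20)]
200 [(np.int64(283), -22), (np.int64(301), 19), (np.int64(291), -17), (np.int64(292), -14), (np.int64(358), 13)]
230 [(np.int64(290), -25), (np.int64(291), -14), (np.int64(301), -11), (np.int64(343), 9), (np.int64(342), 7)]
260 [(np.int64(301), -43), (np.int64(339), 39), (np.int64(298), 32), (np.int64(348), -32), (np.int64(300), -31)]
290 [(np.int64(289), -42), (np.int64(290), -40), (np.int64(350), 27), (np.int64(288), -22), (np.int64(349), 15)]
```

Run:
```python
from h import *
def pr(n,P):
    f,cx,cy,o,q=C[n]; v=rot(q).inv().apply(np.array(P)-o); return (v[:2]/v[2]*f+[cx,cy]).round(1)
s=state(); r=rot(s["tool_rot"])
for dz in (0,.005,.01,.016):
  for a in (.046,-.046):
    P=s["position"]+r.apply([0,.006,dz+a]); print(dz,a,"scene",pr("scene",P),"side",pr("side",P))
# same for earlier grasp pose (over.png)
P0=np.array([.4993,.1841,.3569]); m=rot([.476,-.476,-.522,.523])
for a in (.046,-.046): P=P0+m.apply([0,.006,a]); print("before",a,pr("scene",P),pr("side",P))
```

```text
0 0.046 scene [401.2 225.5] side [329.7 179.4]
0 -0.046 scene [322.5 226.4] side [275.2 155.9]
0.005 0.046 scene [405.4 225.4] side [332.9 180.7]
0.005 -0.046 scene [326.8 226.3] side [278.  157.1]
0.01 0.046 scene [409.7 225.4] side [336.1 182.1]
0.01 -0.046 scene [331.  226.3] side [280.8 158.3]
0.016 0.046 scene [414.9 225.3] side [340.  183.8]
0.016 -0.046 scene [336.2 226.2] side [284.2 159.7]
before 0.046 [392.2 213.7] [336.  177.4]
before -0.046 [327.2 248. ] [266.9 171.3]
```

The scene view, side view and wrist fit all agree: on the way out the bar slid about 16 mm along the jaws (tool +z), and the key leans roughly 0.05 rad in the bar's plane. I go over the block and re-measure there.

```bash
python3 -m jog '0 -0.1 0 -0.08 0 0 0;0 -0.2 0 -0.15 0 0 0;0 -0.22 0 -0.16 0 0 0;0 -0.25 0 -0.18 0 0 0;0 -0.25 0 -0.18 0 0 0;0 -0.25 0 -0.18 0 0 0;0 -0.22 0 -0.16 0 0 0;0 -0.13 0 -0.1 0 0 0;0 -0.06 0 -0.05 0 0 0;0 0 0 0 0 0 0;0 0 0 0 0 0 0;0 0 0 0 0 0 0'; python3 p.py
python3 - <<'E'
from h import *
def pr(n,P):
    f,cx,cy,o,q=C[n]; v=rot(q).inv().apply(np.array(P)-o); return (v[:2]/v[2]*f+[cx,cy]).round(1)
s=state(); P=s["position"]+rot(s["tool_rot"]).apply([0,.006,.0165])
L=[]
for n in ("scene","side"):
    i=read_camera(n)["image"][:,:,::-1]; cv2.imwrite(f"pics/{n}4.png",i)
    b=pr(n,P); f=pr(n,P-[0,0,.18]); print(n,"bar",b,"plumb foot",f)
    x0,y0=int((b[0]+f[0])/2)-50,int(f[1])-110; print("origin",x0,y0)
    L.append(cv2.resize(i[y0:y0+150,x0:x0+100],None,fx=4,fy=4,interpolation=cv2.INTER_CUBIC))
cv2.imwrite("pics/plumb.png",np.hstack(L))
E
```

```text
t: 16.38
position: [0.5408, -0.0187, 0.3696]
tool_rot: [0.596, -0.595, -0.381, 0.381]
force: [0.7, -0.2, -3.8]
grip_width: 0.0103
yaw 65.17 [ 0.5408 -0.0187  0.3696] F [ 0.7 -0.2 -3.8] M [ 0.012 -0.066 -0.034] tq6 -0.001 q6 -1.251 tilt [-7.e-04  9.e-04 -1.e+00]
scene bar [273.2 117. ] plumb foot [280.  194.3]
origin 226 84
side bar [317.1 102. ] plumb foot [316.1 195.6]
origin 266 85
```

View pics/plumb.png

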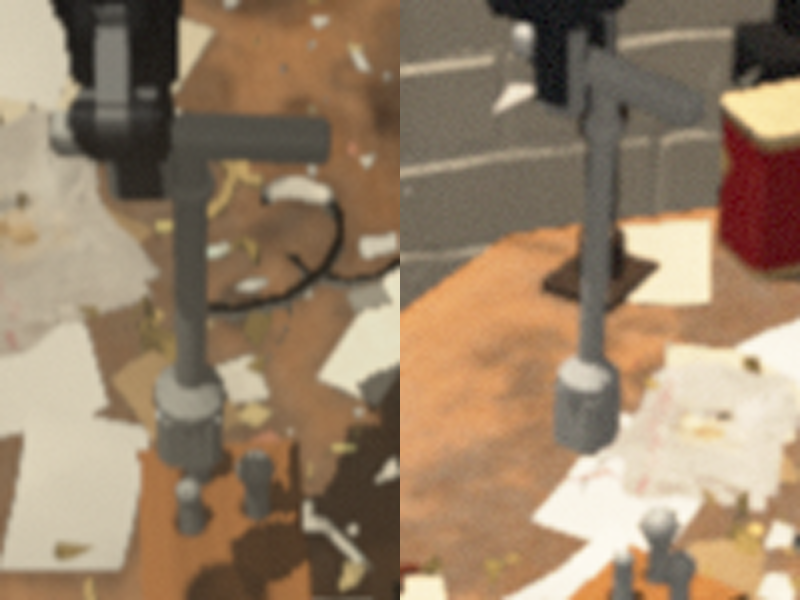

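The views show the whole key. The foot-face centre is at scene crop (188,455) and side crop (586,437), and the bar–shaft joint is at (189,137) and (600,88).

Run:
```python
from h import *
from scipy.optimize import least_squares
def pr(n,P):
    f,cx,cy,o,q=C[n]; v=rot(q).inv().apply(np.array(P)-o); return v[:2]/v[2]*f+[cx,cy]
s=state(); r=rot(s["tool_rot"])
ob=[("scene",.18,(226+188/4,84+455/4)),("side",.18,(266+186/4,85+437/4)),("scene",.15,(226+189/4,84+395/4)),("side",.15,(266+188/4,85+372/4)),("scene",.012,(226+191/4,84+165/4)),("side",.02,(266+200/4,85+115/4))]
def pt(p,b): # dx,dz, lean along tool z, lean along tool x
    return s["position"]+r.apply(np.array([p[0],.006,p[1]])+b*np.array([p[3],np.sqrt(1-p[2]**2-p[3]**2),p[2]]))
o=least_squares(lambda p:np.ravel([pr(n,pt(p,b))-q for n,b,q in ob]),[0,.016,0,0],x_scale=.01)
print(o.x.round(4),o.fun.round(1)); print("bar",pt(o.x,0),"foot",pt(o.x,.18))
for n,b,q in ob[:2]: print(n,atz(n,q,.183))
```

```text
[ 0.0025  0.0173 -0.0611 -0.0085] [ 0.6 -2.9 -1.2 -0.5  0.4  1.2 -0.9  2.2  0.  -0.7 -0.2  0.2]
bar [ 0.52623367 -0.00889205  0.36381558] foot [ 0.5355341  -0.0148079   0.18415339]
scene [ 0.53834061 -0.01091902  0.183     ]
side [ 0.53343257 -0.01539927  0.183     ]
```

The lean is 0.061 rad towards −tool z. I correct it with a tool-x turn (+0.0194), shift the foot over the hole by about 2 mm in −y, and descend vertically to just above the mouth.

```bash
python3 -m jog '0 -0.018 0 -0.008 0.01 0 0;0 0 0 0 0.0094 0 0;0 0 0.2 -0.0122 0 0 0;0 0 0.25 -0.0153 0 0 0;0 0 0.25 -0.0153 0 0 0;0 0 0.2 -0.0122 0 0 0;0 0 0.1 -0.0061 0 0 0;0 0 0 0 0 0 0;0 0 0 0 0 0 0;0 0 0 0 0 0 0' ; python3 p.py
python3 - <<'E'
from h import *
s=state(); r=rot(s["tool_rot"]); u=np.array([0,np.cos(.061),-np.sin(.061)]); b=s["position"]+r.apply([0,.006,.0173]); print("bar",b,"foot",b+.18*r.apply(u))
def pr(n,P):
    f,cx,cy,o,q=C[n]; v=rot(q).inv().apply(np.array(P)-o); return (v[:2]/v[2]*f+[cx,cy]).round(1)
L=[]
for n,h in (("scene",(280+3,237)),("side",(316,248))):
    i=read_camera(n)["image"][:,:,::-1]; x0,y0=h[0]-50,h[1]-85; print(x0,y0)
    L.append(cv2.resize(i[y0:y0+130,x0:x0+100],None,fx=4,fy=4,interpolation=cv2.INTER_CUBIC))
cv2.imwrite("pics/rim.png",np.hstack(L))
E
```

```text
t: 17.32
position: [0.5423, -0.0213, 0.2711]
tool_rot: [0.613, -0.578, -0.37, 0.391]
force: [0.6, 0.9, -3.3]
grip_width: 0.0104
yaw 65.17 [ 0.5423 -0.0213  0.2711] F [ 0.6  0.9 -3.3] M [-0.024 -0.109  0.041] tq6 0.001 q6 -1.27 tilt [-0.0523  0.0252 -0.9983]
bar [ 0.52627907 -0.01393841  0.26615173] foot [ 0.52681634 -0.01400507  0.08615255]
233 152
266 163
```

```bash
python3 -m jog '0 0.004 0.1 0.004 0 0 0;0 0 0.1 -0.006 0 0 0;0 0 0 0 0 0 0' >/dev/null; python3 p.py; for i in 1 2 3; do python3 -m jog '0 0 0.03 -0.002 0 0 0;0 0 0 0 0 0 0' >/dev/null; python3 p.py; done
```

```text
yaw 65.13 [ 0.5389 -0.0206  0.2475] F [-0.9  0.  -4.1] M [-0.053  0.044  0.061] tq6 -0.002 q6 -1.27 tilt [-0.059   0.0261 -0.9979]
yaw 65.12 [ 0.5402 -0.0208  0.2466] F [-0.9  0.2 -1.8] M [ 0.095  0.27  -0.052] tq6 -0.008 q6 -1.27 tilt [-0.0559  0.0259 -0.9981]
yaw 65.13 [ 0.5407 -0.0209  0.2436] F [-0.5  0.1 -3.6] M [-0.034 -0.106 -0.038] tq6 -0.001 q6 -1.27 tilt [-0.0545  0.0254 -0.9982]
yaw 65.13 [ 0.54   -0.0208  0.2397] F [-0.1 -0.  -3. ] M [-0.068 -0.173  0.026] tq6 -0.0 q6 -1.27 tilt [-0.0566  0.0257 -0.9981]
```

The foot is below the mouth plane with no load, so it is in the hole. I continue to the floor.

```bash
python3 -m jog '0 0 0.08 -0.005 0 0 0;0 0 0.08 -0.005 0 0 0;0 0 0.08 -0.005 0 0 0;0 0 0.06 -0.004 0 0 0;0 0 0 0 0 0 0' >/dev/null; python3 p.py; for i in 1 2 3 4; do python3 -m jog '0 0 0.03 -0.002 0 0 0;0 0 0 0 0 0 0;0 0 0 0 0 0 0' >/dev/null; python3 p.py; done
```

```text
yaw 65.13 [ 0.5396 -0.0207  0.2085] F [ 0.7  0.9 -3.3] M [-0.013 -0.287  0.02 ] tq6 -0.002 q6 -1.271 tilt [-0.0584  0.0261 -0.998 ]
yaw 65.13 [ 0.5405 -0.0209  0.2076] F [ 0.1  0.9 -3.7] M [-0.054 -0.079 -0.015] tq6 -0.0 q6 -1.272 tilt [-0.0555  0.0256 -0.9981]
yaw 65.13 [ 0.5404 -0.0209  0.2046] F [-0.5 -0.1 -2.9] M [-0.054 -0.108 -0.033] tq6 -0.0 q6 -1.272 tilt [-0.0553  0.0256 -0.9981]
yaw 65.13 [ 0.5404 -0.0209  0.2014] F [-0.4  0.4 -4.1] M [-0.026 -0.041 -0.047] tq6 -0.0 q6 -1.272 tilt [-0.0557  0.0256 -0.9981]
yaw 65.13 [ 0.5404 -0.0209  0.1983] F [-0.4  0.3 -2.6] M [-0.046 -0.056 -0.039] tq6 -0.0 q6 -1.272 tilt [-0.0558  0.0257 -0.9981]
```

```bash
for i in 1 2 3; do python3 -m jog '0 0 0.015 -0.001 0 0 0;0 0 0 0 0 0 0;0 0 0 0 0 0 0' >/dev/null; python3 p.py; done
```

```text
yaw 65.13 [ 0.5411 -0.021   0.1978] F [0.3 0.4 2.8] M [-0.057  0.089 -0.008] tq6 0.005 q6 -1.272 tilt [-0.0538  0.0254 -0.9982]
yaw 65.13 [ 0.5419 -0.0211  0.1977] F [-0.6  0.5 10.6] M [-0.03   0.365 -0.014] tq6 0.009 q6 -1.272 tilt [-0.0515  0.0251 -0.9984]
yaw 65.13 [ 0.5427 -0.0213  0.1975] F [-1.  -1.1 16.2] M [ 0.041  0.63  -0.029] tq6 0.01 q6 -1.272 tilt [-0.0491  0.0248 -0.9985]
```

The key is on the floor of the hole. I unload and open.

```bash
python3 -m jog '0 0 -0.025 0.002 0 0 0;0 0 0 0 0 0 0;0 0 0 0 0 0 0' 40; python3 p.py; python3 -m jog '25 0 0 0 0 0 0;25 0 0 0 0 0 0;40 0 0 0 0 0 0;60 0 0 0 0 0 0;60 0 0 0 0 0 0;60 0 0 0 0 0 0;60 0 0 0 0 0 0'; python3 -m jog '60 0 -0.05 0.003 0 0 0;60 0 -0.1 0.006 0 0 0;60 0 -0.2 0.012 0 0 0;60 0 -0.3 0.018 0 0 0;60 0 -0.3 0.018 0 0 0;60 0 -0.2 0.012 0 0 0;60 0 -0.1 0 0 0 0;60 0 0 0 0 0 0;60 0 0 0 0 0 0;60 0 0 0 0 0 0'
python3 p.py
python3 - <<'E'
from h import *
L=[]
for n,(x0,y0) in (("scene",(238,165)),("side",(240,175))):
    i=read_camera(n)["image"][:,:,::-1]; cv2.imwrite(f"pics/{n}5.png",i); L.append(cv2.resize(i[y0:y0+200,x0:x0+160],None,fx=2.5,fy=3,interpolation=cv2.INTER_CUBIC))
cv2.imwrite("pics/end.png",np.hstack(L))
E
```

```text
t: 20.58
position: [0.5417, -0.0212, 0.1978]
tool_rot: [0.613, -0.578, -0.37, 0.391]
force: [-0.0, -1.1, 7.7]
grip_width: 0.0101
yaw 65.13 [ 0.5417 -0.0212  0.1978] F [-0.  -1.1  7.7] M [-0.158  0.086  0.023] tq6 0.006 q6 -1.272 tilt [-0.0522  0.0249 -0.9983]
t: 21.17
position: [0.5405, -0.0209, 0.1964]
tool_rot: [0.614, -0.577, -0.369, 0.392]
force: [-1.3, -0.7, 0.1]
grip_width: 0.0603
t: 22.0
position: [0.5403, -0.0211, 0.3203]
tool_rot: [0.614, -0.577, -0.368, 0.393]
force: [-0.2, 0.1, 0.0]
grip_width: 0.0599
yaw 65.13 [ 0.5403 -0.0211  0.3203] F [-0.2  0.1  0. ] M [-0.071 -0.05   0.023] tq6 -0.0 q6 -1.267 tilt [-0.0579  0.026  -0.998 ]
```

View pics/end.png

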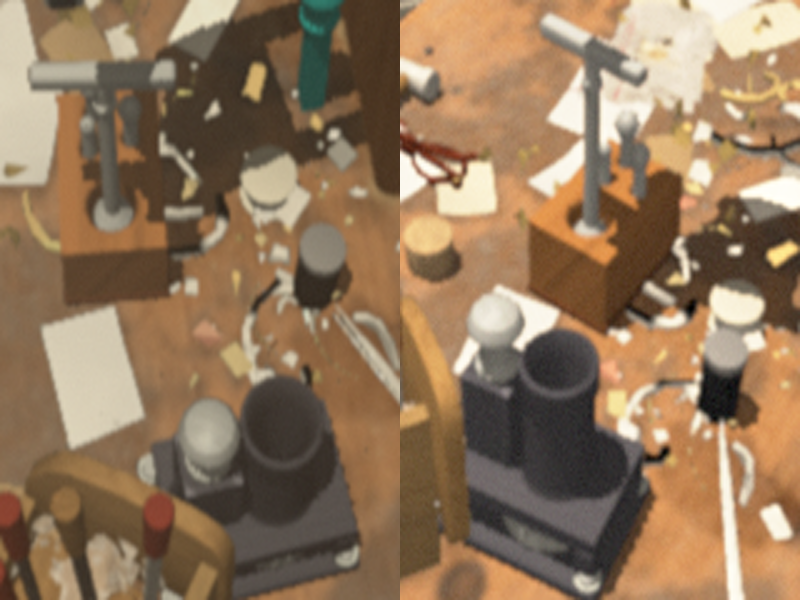

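The key stands upright in its hole as it did at the start. The stake and bystanders sit at their initial pixels (the scene crop is offset by 2 px), and the gripper is clear.

```bash
python3 -c "
from cell import ctrl; print(ctrl.finish_job())"
```

```text
the job is handed in; nothing more can be done
None
```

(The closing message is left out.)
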